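Gauge the nip gap with a taper feeler

ROBOT

A 7-joint arm with a two-finger parallel gripper is mounted at the origin on a cart in front of the work surface, level with it; the furniture and walls round the work are solid. World frame = base frame: x ahead of the robot, y to its left, z up, the work surface at z = 0. Lengths are in m, angles in rad, forces in N, time in s.
With the tool pointing down it reaches from about 0.4 to 0.85 m from the base axis. Payload 10.4 kg.
Tool frame: the origin (TCP) lies at the very end of the fingers, on their centre line; the grasp point (between the pads) lies r.tcp_to_grasp behind it (r.tcp_to_grasp is the distance from the TCP to the grasp point, in m); z points along the fingers, y is the line along which they close (so a half turn about z gives the same grasp; the last joint's range is limited). The gripper opens to 87 mm and grips with 3 to 60 N. Pads are 19 mm wide; open, the fingers measure 117 mm over their backs; the gripper's body (75 mm by 190 mm) begins 51 mm behind the grasp point.
Start: joints at [-1.138, 0.332, -0.065, 1.46, 0.022, 1.35, -0.088], TCP at [0.275, 0.561, 0.223] pointing down, gripper open.
Joint ranges: [-2.6, 2.6], [-0.5, 2.12], [-1.47, 1.34], [0.16, 2.42], [-1.27, 4.41], [0.06, 2.06], [-2.6, 2.6]. Speed limits (rad/s): [2.22, 2.22, 2.79, 2.79, 3.14, 3.14, 3.14].

INTERFACE

Orientations are given as a unit quaternion [x, y, z, w].
In Python, from bench import monitor, cams, ticket, r gives the robot as it stands.
- The arm moves only by the shell command python3 -m crank 'ROWS' [OPENING] [FORCE]. ROWS is a JSON object whose one key "steps" holds a list of rows, each a list of 2 entries, a list of its own where there are three numbers: the shift along the world's x, y, z in units of 25 mm (1.0 is 25 mm), then the turn, a rotation vector about the world's x, y, z in units of 5 degrees (1.0 is 5 degrees). In form: {"steps": [[[x, y, z], [ax, ay, az]], ...]}. A call has 1 to 10 rows; each row shifts and turns the commanded pose from where the row before left it; what a row does not reach is not made up. A row lasts 1/12 s, in which the tool goes at most 41.7 mm and 7.16 degrees, less where a joint would pass 70% of its speed; a pose out of reach is approached as far as the arm can. A call is refused whole if a number of a shift passes 1 or a number of a turn 1, either way. A call with a gripper value outside its range is refused whole. OPENING is the finger opening in mm, from 0 to 87, set as the call begins (- or left out, the last holds). The fingers move at their own pace and stop on an object; FORCE is the grip in N (left out, the last holds). Time passes only in rows, so rows that do not move let the fingers close. It gives the time, the measured TCP pose, the force, the opening and the grip force at its end, in the units of the state.
- monitor.read_state(): the state, without advancing time (a new reading comes with each control period).
- cams.camera(name): name is "scene" or "top"; returns a dict with "pixels" (420x560x3 uint8, blue, green, red), "z_map" (420x560 float32, m along the optical axis (not along the pixel's ray), 0 where there is no reading), "vfov" (degrees; the focal length in pixels is half the picture's height over the tangent of half this angle, whatever the lens; pixels are square), "cx", "cy" (the principal point, pixels), "k1" (the pictures are not rectified: a ray, as slopes to the right and down, at radius r is drawn at 1 + k1 r^2 times it, then the intrinsics apply), "T" (4x4, takes a point from camera to world coordinates). Camera axes: x right, y up, looking along -z (the intrinsics and any distortion apply to the point x, -y, -z); pixel columns grow to the right and rows downward; lengths in m; the calibration is good to about 2 mm. A picture is of the moment at which its call begins.
- ticket.close_job(): hands the job in; it is judged then, once.
The state is a dict: "time": time; "joint_positions": joint angles; "joint_vel": joint speeds; "joint_torque": joint torques, N m; "ee_pos": TCP position; "eef_rot": TCP orientation; "ft_force": force on the tool from outside, world axes, zero at the start; "torque": the same for the moment, N m; "width": finger opening in m; "grip_force": force on a finger pad.
Only numpy, scipy, OpenCV 4.12 (cv2) and the standard library are available. Lean on these libraries where they do the work, as an engineer would, in place of code of your own. Each camera call takes 0.05 s, during which the arm holds its last target. There are 200 camera calls.

TASK

Pick up the blue-handled taper feeler gauge and, holding it by the handle, slide its thin end flat along the bed of the nip stand, straight and centred, into the gap under the steel roller until you feel it drag firmly, with a push of about 8 N; do not force it beyond 15 N. Then let go and leave it there, gripped in the gap and lying flat on the bed so that the scale can be read, without disturbing the jar, the oil bottle, the brass weight or the marker.

Things in the scene. Friction and masses are not known exactly. Their poses are not given: they have to be found in the camera images.
- taper_gauge: Taper feeler gauge, 155 mm long, about 0.12 kg, lying loose and flat on the cart. Origin: centre of the underside of its blue handle (60 x 22 x 30 mm in x, y, z; x -30 to +30 mm) with a finger guard 40 mm wide, 32 mm high near its front (x 20 to 25 mm); +x points along the 19 mm wide steel blade to its thin tip at x = +125 mm, z up. Blade, guard and handle share one flat underside.
- gauge_tip (a point): Middle of the lower edge of the gauge's thin tip. The top of the blade slopes: 3 mm thick at the tip, 1 mm more for every 10 mm back, 11 mm thick from 80 mm behind the tip to the handle. The slope is so low that it wedges itself and stays in the gap when released. Dark scale lines every 10 mm.
- nip_stand: Fixed nip stand. Origin on the cart surface under the middle of its steel roller; the gauge enters along +x from the apron on the robot's side, z up. Grey base 180 x 130 x 12 mm (x -125 to +55 mm); on it an aluminium bed 64 mm wide, x -120 to +45 mm, flat top 30 mm above the cart; grey cheeks at y = +-44 to 56 mm, x +-23 mm, with black caps, 101 mm high.
- nip_line (a point): Point on the bed's top straight under the middle of the roller. The roller (28 mm diameter, 70 mm long, along y, does not turn) leaves a gap over the bed that differs every time, 5 to 9.5 mm, and is not measured: only the gauge's drag tells it. Once the blade touches, the push grows by several N per mm of further travel.
- screw_jar: White screw jar with a black lid, 59 mm across, 64 mm high; origin at the centre of its underside. Bystander.
- oil_dropper: Beige oil bottle with a red spout, 36 mm across, 97 mm high; origin at the centre of its underside. Bystander.
- brass_weight: Brass weight with a neck, 45 mm across, 53 mm high; origin at the centre of its underside. Bystander.
- marker_blue: White marker with a blue cap, 135 mm long, 14 mm thick, lying along its y axis; origin at the centre of its underside. Bystander.

How it is judged:
On the way, in this order (a step that is already met when the one before it is completed fails the run):
1. the gauge, held in the fingers, has its thin end under the roller (x of gauge_tip in the frame of nip_line above 0.004 m and z of gauge_tip in the frame of nip_line below 0.006 m and contact force between the fingers and taper_gauge above 1 N and y of gauge_tip in the frame of nip_line between -0.02 and 0.02 m), for 0.1 s.
2. the held gauge drags in the gap (x of gauge_tip in the frame of nip_line above 0.014 m and contact force between taper_gauge and nip_stand above 3.5 N and contact force between the fingers and taper_gauge above 1 N), for 0.2 s.
At the end, for the whole second after the job is handed in: The gauge is released, at rest, gripped between roller and bed (stand's contact forces on it add up to over 3.5 N), its tip over 14 mm beyond the roller's line and within 12 mm of the middle, the gauge within 8 degrees of straight and within 3.4 degrees of flat (x of gauge_tip in the frame of nip_line above 0.014 m and y of gauge_tip in the frame of nip_line between -0.012 and 0.012 m and angle between the x axis of taper_gauge and the x axis of nip_stand, either way round below 0.14 rad and angle between taper_gauge's own z axis and vertical below 0.06 rad and contact force between taper_gauge and nip_stand above 3.5 N and linear speed of taper_gauge below 0.01 m/s); the robot touches nothing.
It fails at once if the gauge is forced against the nip stand (contact forces on roller and bed adding up to more than 38 N; a push of 15 N stays below) (contact force between taper_gauge and nip_stand above 38 N).
It fails at once if the robot itself strikes the nip stand (more than 10 N) (contact force between the arm and nip_stand above 10 N).
It fails at once if a bystander is moved more than 20 mm (distance of any of screw_jar, oil_dropper, brass_weight, marker_blue from where it was at the start of the episode above 0.02 m).
It also fails if it takes over 48 s, if anything falls off the work surface, if the arm or the gripper's body presses on something with over 40 N, if the wrist force passes 120 N, or if a joint passes its speed limit or range.

## Working session

There is one attempt and no reset: what is moved stays moved. The work goes in short steps, Python scripts to look and compute and a shell command to move; the robot and the scene stay as the last step left them, time stands still between calls to the robot, and variables do not carry over. Pictures are saved under pics/ and viewed, at most 10 in all, crops included, and the job is handed in when it is done.

```bash
mkdir -p pics
cat > h.py <<'E'
import numpy as np, cv2, pickle
from bench import monitor, cams, ticket, r
def grab(n,f):
    d=cams.camera(n); cv2.imwrite(f'pics/{f}.png',d['pixels']); pickle.dump(d,open(f'pics/{f}.pkl','wb')); return d
def load(f): return pickle.load(open(f'pics/{f}.pkl','rb'))
def ray(d,u,v):
    f=210/np.tan(np.radians(d['vfov'])/2)
    K=np.array([[f,0,d['cx']],[0,f,d['cy']],[0,0,1.]])
    p=cv2.undistortPoints(np.array([[[u,v]]],float),K,np.array([d['k1'],0,0,0.]))[0,0]
    return d['T'][:3,3], d['T'][:3,:3]@np.array([p[0],-p[1],-1.])
def at_z(d,u,v,z):
    o,k=ray(d,u,v); return o+k*(z-o[2])/k[2]
def at_d(d,u,v):
    o,k=ray(d,u,v); return o+k*d['z_map'][int(round(v)),int(round(u))]
E
python3 - <<'E'
from h import *
for n in('scene','top'):
    d=grab(n,n+'0'); print(n,d['T'][:3,3],d['vfov'],d['k1'])
s=monitor.read_state(); print(s); print(r.tcp_to_grasp)
E
```

```text
scene [-0.20537342 -0.6402563   0.7367262 ] 50.249848180167696 -0.02564970679560971
top [ 0.39046495 -0.00816148  1.04023617] 45.97553375284246 -0.0397177355003361
{'time': 0.1, 'joint_positions': array([-1.13760499,  0.33278819, -0.06469531,  1.46082684,  0.02160506,
        1.34988765, -0.08850892]), 'joint_vel': array([-0.00056453, -0.00304516, -0.00071555, -0.00127114,  0.0008202 ,
       -0.0003551 , -0.00055439]), 'joint_torque': array([ 1.27131774e-03, -6.24539995e+01,  2.43233383e-02, -3.90715635e+01,
       -6.14506868e-02,  3.65967059e-02,  2.37441657e-05]), 'ee_pos': array([0.27496984, 0.56089779, 0.22186083]), 'eef_rot': array([ 2.25924976e-01,  9.74144515e-01, -5.97621980e-04, -1.07708738e-04]), 'ft_force': array([ 0.55720283,  0.14005416, -0.64626554]), 'torque': array([ 0.06942779, -0.00825329,  0.01459361]), 'grip_force': 0.0, 'width': 0.0870549649759141}
0.0187
```

View pics/top0.png

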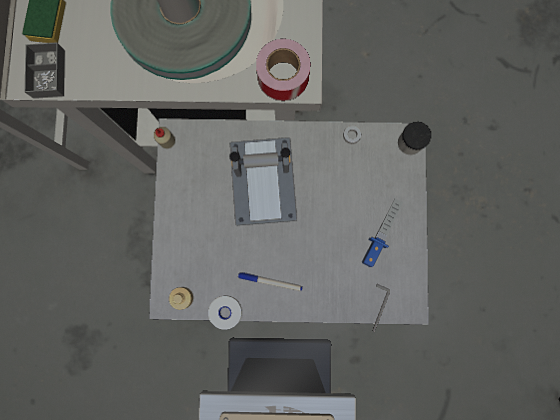

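View pics/scene0.png

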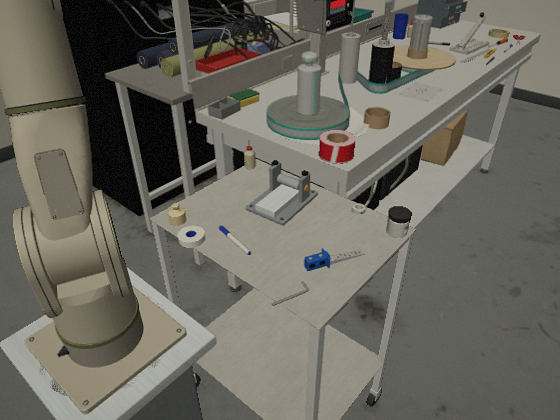

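Top view: the gauge is at about (380,233) with its tip up-right at (396,200). The nip stand is at about (263,180), the marker at (270,282), the jar at (415,137), the oil bottle at (163,137) and the weight at (180,298). Next I'll enlarge the gauge and the stand.

Run:
```python
from h import *
d=load('top0'); im=d['pixels']
a=cv2.resize(im[190:275,350:410],None,fx=6.5,fy=6.5,interpolation=cv2.INTER_CUBIC)
b=cv2.resize(im[130:230,225:305],None,fx=5,fy=5,interpolation=cv2.INTER_CUBIC)
c=np.zeros((560,800,3),np.uint8); c[:a.shape[0],:a.shape[1]]=a; c[:b.shape[0],400:400+b.shape[1]]=b
cv2.imwrite('pics/crop1.png',c)
# blue handle mask & world points
m=(im[:,:,0].astype(int)-im[:,:,2]>60); m[:, :340]=0; m[:180]=0
v,u=np.nonzero(m); P=np.array([at_d(d,*p) for p in zip(u,v)])
print(len(P),P[:,2].min(),np.median(P[:,2]),P.max(0),P.min(0))
for q in [(372,260),(380,240),(396,200),(388,218)]: print(q,at_d(d,*q))
```

```text
275 0.022504980976665312 0.030250109318194385 [ 0.47155972 -0.00816148  1.04023617] [ 0.39046495 -0.21817243  0.02250498]
(372, 260) [ 0.42652429 -0.18811787  0.02905346]
(380, 240) [ 0.46741377 -0.20401155  0.032041  ]
(396, 200) [ 0.55557249 -0.24451741  0.00100776]
(388, 218) [ 0.51571437 -0.22546438  0.00924607]
```

View pics/crop1.png

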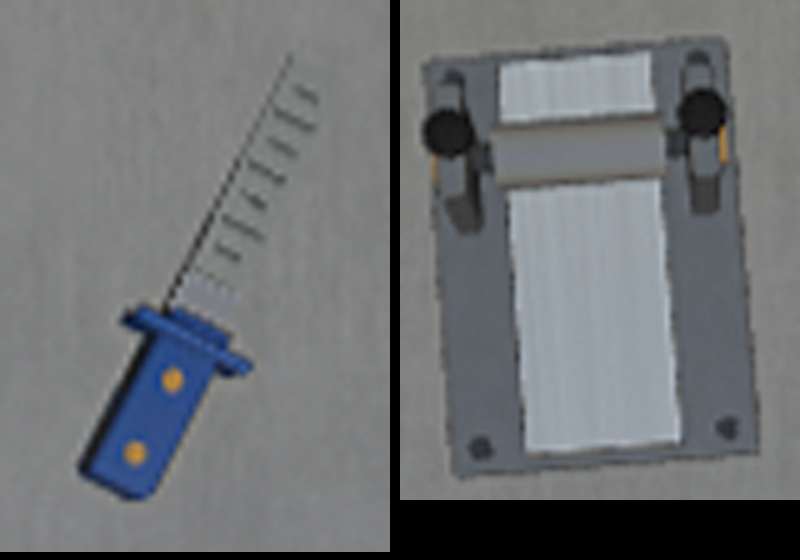

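Crop: the handle screws are at (172,380) and (135,453), the guard ends at (125,318) and (248,368), and the blade's left edge runs (168,305) to (292,57). The stand's base corners are (425,60), (725,38), (757,453) and (455,476). The bed corners are (525,452), (680,440), (500,62) and (652,52).

```bash
cat >> h.py <<'E'
def fit2(P,Q):  # Q(local)->P(world): returns t,yaw,resid
    P=np.array(P)[:,:2];Q=np.array(Q)[:,:2];a=P-P.mean(0);b=Q-Q.mean(0)
    y=np.arctan2((b[:,0]*a[:,1]-b[:,1]*a[:,0]).sum(),(a*b).sum())
    R=np.array([[np.cos(y),-np.sin(y)],[np.sin(y),np.cos(y)]]); t=P.mean(0)-R@Q.mean(0)
    return t,y,P-(Q@R.T+t)
E
python3 - <<'E'
from h import *
np.set_printoptions(precision=4,suppress=True)
d=load('top0')
A=lambda x,y:(350+(x+.5)/6.5-.5,190+(y+.5)/6.5-.5)
B=lambda x,y:(225+(x-400+.5)/5-.5,130+(y+.5)/5-.5)
base=[(425,60),(725,38),(757,453),(455,476)]; bl=[(.055,.065),(.055,-.065),(-.125,-.065),(-.125,.065)]
bed=[(525,452),(680,440),(500,62),(652,52)]; dl=[(-.12,.032),(-.12,-.032),(.045,.032),(.045,-.032)]
for pts,l,z in((base,bl,.012),(bed,dl,.03)):
    t,y,e=fit2([at_z(d,*B(*p),z) for p in pts],l); print('nip',t,np.degrees(y),'\n',e*1000)
print('bed z',[at_d(d,*B(*p))[2] for p in [(590,250),(600,400),(560,95)]])
print('roller top',at_d(d,*B(580,150)))
s1=at_z(d,*A(172,380),.03);s2=at_z(d,*A(135,453),.03);g1=at_z(d,*A(125,318),.032);g2=at_z(d,*A(248,368),.032)
e1=at_z(d,*A(168,305),.006);e2=at_z(d,*A(292,57),.002)
an=lambda v:np.degrees(np.arctan2(v[1],v[0]))
print('screws',s1,s2,an(s1-s2)); print('guard',(g1+g2)/2,an(g1-g2)-90,np.linalg.norm(g1-g2)); print('edge',e1,e2,an(e2-e1))
r1=at_z(d,*A(80,470),.03);r2=at_z(d,*A(150,498),.03); print('rear',(r1+r2)/2, np.linalg.norm(r1-r2), an(r1-r2)-90)
E
```

```text
nip [0.625  0.0427] 5.538622386908699 
 [[-0.1741 -0.66  ]
 [-0.7624  0.7717]
 [ 0.2482  1.6391]
 [ 0.6883 -1.7508]]
nip [0.626  0.0425] 5.240836495118021 
 [[-0.0287 -0.0613]
 [ 0.3171  0.0826]
 [ 0.0513 -0.0391]
 [-0.3396  0.0178]]
bed z [np.float64(0.03186040100345089), np.float64(0.029671051046976427), np.float64(0.031114583108746263)]
roller top [0.6222 0.042  0.0663]
screws [ 0.451  -0.1962  0.03  ] [ 0.4279 -0.1846  0.03  ] -26.818946098406705
guard [ 0.4626 -0.2005  0.032 ] -21.214013863628438 0.04142088329457718
edge [ 0.4766 -0.1995  0.006 ] [ 0.5589 -0.2411  0.002 ] -26.824333264017085
rear [ 0.4181 -0.1783  0.03  ] 0.023445741440567817 -20.790799394646655
```

Nip origin is about (0.6255, 0.0425), yaw 5.3°. Gauge handle centre is about (0.442, -0.191), yaw about -26.5°, and the tool's closing line already sits about perpendicular to that. Moving over the gauge.

```bash
python3 -m crank '{"steps": [[[0.6,-1,0],[0,0,0]],[[0.6,-1,0],[0,0,0]],[[0.6,-1,0],[0,0,0]],[[0.6,-1,0],[0,0,0]],[[0.6,-1,0],[0,0,0]],[[0.6,-1,0],[0,0,0]],[[0.6,-1,0],[0,0,0]],[[0.6,-1,0],[0,0,0]],[[0.6,-1,0],[0,0,0]],[[0.6,-1,0],[0,0,0]]]}' 60 30
python3 -m crank '{"steps": [[[0,-1,0],[0,0,0]],[[0,-1,0],[0,0,0]],[[0,-1,0],[0,0,0]],[[0,-1,0],[0,0,0]],[[0,-1,0],[0,0,0]],[[0,-1,0],[0,0,0]],[[0,-1,0],[0,0,0]],[[0,-1,0],[0,0,0]],[[0,-1,0],[0,0,0]],[[0,-1,0],[0,0,0]]]}'
python3 -m crank '{"steps": [[[0,-1,0],[0,0,0]],[[0,-1,0],[0,0,0]],[[0,-1,0],[0,0,0]],[[0,-1,0],[0,0,0]],[[0,-1,0],[0,0,0]],[[0,-1,0],[0,0,0]],[[0,-1,0],[0,0,0]],[[0,-1,0],[0,0,0]],[[0,-0.5,0],[0,0,0]],[[0,0,0],[0,0,0]]]}'
```

```text
time: 0.93
ee_pos: [0.4255, 0.3097, 0.2223]
eef_rot: [0.226, 0.974, -0.0, -0.0]
ft_force: [0.4, 0.5, -0.2]
width: 0.0606
grip_force: 0.0
time: 1.77
ee_pos: [0.4247, 0.06, 0.2224]
eef_rot: [0.226, 0.974, 0.0, -0.0]
ft_force: [0.4, -0.1, -0.2]
width: 0.0601
grip_force: 0.0
time: 2.6
ee_pos: [0.4245, -0.1541, 0.2225]
eef_rot: [0.228, 0.974, -0.0, -0.0]
ft_force: [-0.8, 0.2, -0.1]
width: 0.0599
grip_force: 0.0
```

```bash
python3 -m crank '{"steps": [[[0.16,-0.7,-0.5],[0,0,0]],[[0,-0.5,-1],[0,0,0]],[[0,0,-1],[0,0,0]],[[0,0,-1],[0,0,0]],[[0,0,-1],[0,0,0]],[[0,0,-1],[0,0,0]],[[0,0,-1],[0,0,0]],[[0,0,0],[0,0,0]]]}'
python3 - <<'E'
from h import *
for n in('scene','top'): grab(n,n+'1')
a=load('scene1')['pixels'][200:310,260:400]; b=load('top1')['pixels'][180:290,330:430]
cv2.imwrite('pics/c2.png',np.hstack([cv2.resize(a,(420,330)),cv2.resize(b,(300,330))]))
E
```

```text
time: 3.27
ee_pos: [0.4263, -0.1794, 0.0562]
eef_rot: [0.225, 0.974, -0.0, -0.003]
ft_force: [-0.7, 0.9, -0.0]
width: 0.0598
grip_force: 0.0
```

View pics/c2.png

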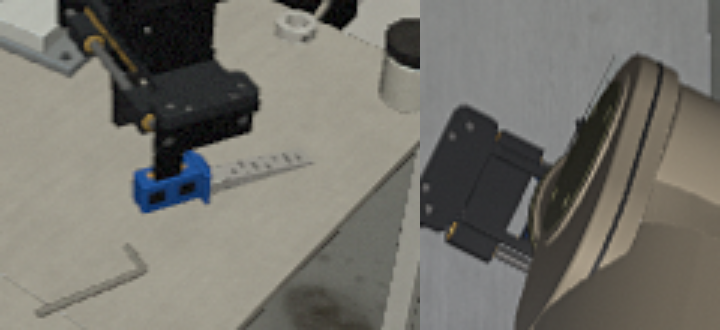

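The scene crop shows the fingers straddling the handle behind the guard. Descending and closing.

```bash
python3 -m crank '{"steps": [[[0.05,-0.15,-0.7],[0,0,0]],[[0,0,-0.7],[0,0,0]],[[0,0,-0.6],[0,0,0]],[[0,0,0],[0,0,0]],[[0,0,0],[0,0,0]]]}'
python3 -m crank '{"steps": [[[0,0,0],[0,0,0]],[[0,0,0],[0,0,0]],[[0,0,0],[0,0,0]],[[0,0,0],[0,0,0]],[[0,0,0],[0,0,0]],[[0,0,0],[0,0,0]]]}' 0 30
```

```text
time: 3.78
ee_pos: [0.431, -0.185, 0.0113]
eef_rot: [0.226, 0.974, 0.0, 0.0]
ft_force: [-0.5, 1.0, 0.4]
width: 0.06
grip_force: 0.0
time: 4.28
ee_pos: [0.4305, -0.185, 0.0103]
eef_rot: [0.226, 0.974, 0.0, 0.0]
ft_force: [-0.3, -0.1, -0.1]
width: 0.028
grip_force: 0.0
```

The TCP is still 6 mm too high. Reopening and lowering before I grip.

```bash
python3 -m crank '{"steps": [[[0,0,0],[0,0,0]],[[0,0,0],[0,0,0]],[[0,0,-0.25],[0,0,0]],[[0,0,0],[0,0,0]],[[0,0,0],[0,0,0]]]}' 60
python3 -m crank '{"steps": [[[0,0,0],[0,0,0]],[[0,0,0],[0,0,0]],[[0,0,0],[0,0,0]],[[0,0,0],[0,0,0]],[[0,0,0],[0,0,0]],[[0,0,0],[0,0,0]],[[0,0,0],[0,0,0]],[[0,0,0],[0,0,0]],[[0,0,0],[0,0,0]],[[0,0,0],[0,0,0]]]}' 0 35
```

```text
time: 4.7
ee_pos: [0.4299, -0.185, 0.0033]
eef_rot: [0.226, 0.974, -0.0, -0.001]
ft_force: [0.3, 0.3, -1.2]
width: 0.0534
grip_force: 0.0
time: 5.53
ee_pos: [0.4303, -0.1851, 0.0038]
eef_rot: [0.226, 0.974, 0.0, -0.0]
ft_force: [-0.7, -0.1, 0.2]
width: 0.0218
grip_force: 34.8
```

```bash
python3 -m crank '{"steps": [[[0,0,0.4],[0,0,0]],[[0,0,0.8],[0,0,0]],[[0,0,0.8],[0,0,0]],[[0,0,0.8],[0,0,0]],[[0,0,0.4],[0,0,0]],[[0,0,0],[0,0,0]]]}'
python3 -m crank '{"steps": [[[0.1,0.9,0],[0,0,0.7]],[[0.1,0.9,0],[0,0,0.7]],[[0.1,0.9,0],[0,0,0.7]],[[0.1,0.9,0],[0,0,0.7]],[[0.1,0.9,0],[0,0,0.7]],[[0.1,0.9,0],[0,0,0.7]],[[0.1,0.9,0],[0,0,0.7]],[[0.1,0.9,0],[0,0,0.7]],[[0.1,0.9,0],[0,0,0.69]],[[0,0.36,0],[0,0,0]]]}'
python3 -m crank '{"steps": [[[0,0,0],[0,0,0]],[[0,0,0],[0,0,0]],[[0,0,0],[0,0,0]]]}'
python3 - <<'E'
from h import *
for n in('scene','top'): grab(n,n+'3')
a=load('scene3')['pixels'][130:280,190:350]; b=load('top3')['pixels'][120:300,210:330]
cv2.imwrite('pics/c3.png',np.hstack([cv2.resize(a,(480,450)),cv2.resize(b,(300,450))]))
E
```

```text
time: 6.03
ee_pos: [0.4317, -0.1853, 0.086]
eef_rot: [0.226, 0.974, 0.001, 0.002]
ft_force: [0.7, 0.6, -1.3]
width: 0.0217
grip_force: 34.8
time: 6.87
ee_pos: [0.4526, 0.0297, 0.0831]
eef_rot: [-0.05, 0.999, 0.0, -0.0]
ft_force: [-0.6, 0.4, -1.3]
width: 0.0215
grip_force: 34.8
time: 7.12
ee_pos: [0.4526, 0.0252, 0.0836]
eef_rot: [-0.045, 0.999, -0.0, -0.0]
ft_force: [0.2, -0.2, -2.0]
width: 0.0219
grip_force: 34.8
```

View pics/c3.png

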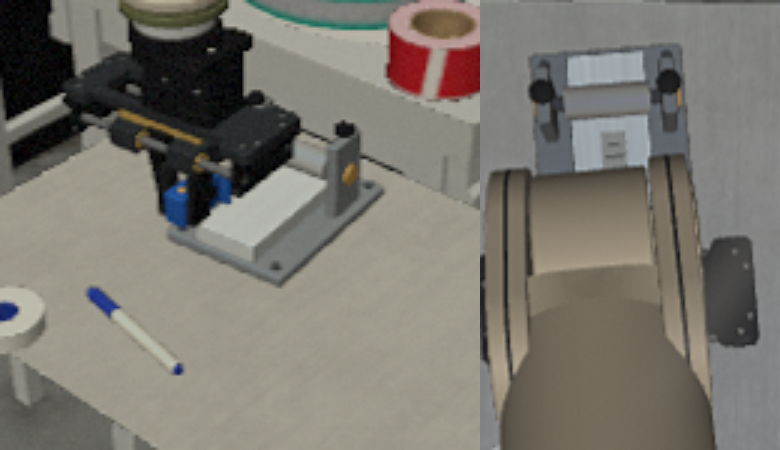

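The gauge is held level over the apron, with the blade's tip visible in the top view just short of the roller. Zooming in to locate the tip.

Run:
```python
from h import *
d=load('top3'); cv2.imwrite('pics/c4.png',cv2.resize(d['pixels'][138:190,228:298],(770,572),interpolation=cv2.INTER_CUBIC))
z=[[round(float(at_d(d,u,v)[2]),3) for u in range(250,266)] for v in range(168,188,2)]
print(*z,sep='\n')
```

```text
[0.03, 0.028, 0.032, 0.033, 0.03, 0.03, 0.033, 0.035, 0.03, 0.03, 0.028, 0.033, 0.03, 0.031, 0.03, 0.031]
[0.032, 0.029, 0.033, 0.027, 0.033, 0.03, 0.031, 0.031, 0.03, 0.029, 0.031, 0.029, 0.027, 0.03, 0.029, 0.032]
[0.03, 0.033, 0.033, 0.029, 0.029, 0.031, 0.029, 0.034, 0.03, 0.034, 1.04, 0.081, 0.083, 0.085, 0.082, 0.086]
[0.028, 0.029, 0.032, 0.032, 0.033, 0.03, 0.034, 0.03, 0.082, 0.083, 0.084, 0.085, 0.087, 0.079, 0.081, 0.085]
[0.03, 0.03, 0.031, 0.031, 0.03, 0.03, 0.029, 0.033, 0.084, 0.085, 0.081, 0.086, 0.08, 0.086, 0.085, 0.084]
[0.03, 0.032, 0.03, 0.028, 0.03, 0.029, 0.031, 0.03, 0.03, 0.083, 0.085, 0.085, 0.081, 0.086, 0.084, 0.084]
[0.03, 0.033, 0.031, 0.034, 0.031, 0.031, 0.03, 0.032, 0.032, 0.088, 0.086, 0.083, 0.086, 0.084, 0.083, 0.086]
[0.03, 0.029, 0.027, 0.029, 0.032, 0.03, 0.03, 0.031, 0.031, 0.088, 0.082, 0.084, 0.084, 0.085, 0.085, 0.085]
[0.031, 0.032, 0.03, 0.028, 0.034, 0.03, 0.028, 0.029, 0.032, 0.086, 0.085, 0.086, 0.083, 0.09, 0.085, 0.085]
[0.03, 0.027, 0.034, 0.032, 0.029, 0.029, 0.031, 0.03, 0.034, 0.085, 0.088, 0.087, 0.087, 0.085, 0.086, 0.083]
```

View pics/c4.png

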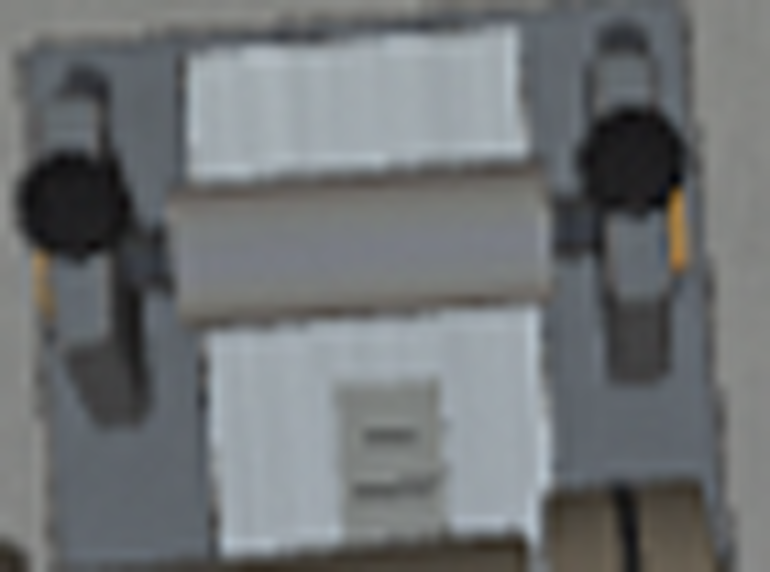

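The tip's upper edge runs from about (337,385) to (438,378), with its centre at (388,381). The blade edges run down to about (346,535) and (442,530).

Run:
```python
from h import *
np.set_printoptions(precision=4,suppress=True)
d=load('top3'); C=lambda x,y:(228+(x+.5)/11-.5,138+(y+.5)/11-.5)
y=np.radians(5.3);R=np.array([[np.cos(y),-np.sin(y)],[np.sin(y),np.cos(y)]]);o=np.array([.6256,.0425])
L=lambda p:R.T@(p[:2]-o)
tl=at_z(d,*C(337,385),.083);tr=at_z(d,*C(438,378),.083);t=(tl+tr)/2
m=(at_z(d,*C(346,535),.085)+at_z(d,*C(442,530),.085))/2
print('tip',t,L(t),'w',np.linalg.norm(tl-tr),'mid back',L(m),'head',np.degrees(np.arctan2(*(t-m)[1::-1])))
tcp=monitor.read_state()['ee_pos']; print('tcp',tcp,L(tcp),L(t)-L(tcp))
for z,p in ((.05,(200,320)),(.05,(550,300)),(.058,(175,200)),(.058,(548,170))): print(L(at_z(d,*C(*p),z)))
```

```text
tip [0.5929 0.0362 0.083 ] [-0.0332 -0.0032] w 0.018136856748336462 mid back [-0.061  -0.0026] head 3.956438715737777
tcp [0.4528 0.0252 0.0837] [-0.1737 -0.0012] [ 0.1405 -0.002 ]
[-0.0119  0.0316]
[-0.0129 -0.0335]
[0.0092 0.0343]
[ 0.0097 -0.0348]
```

```bash
python3 -m crank '{"steps": [[[0,0.06,-0.4],[0,0,0.15]],[[0,0,-0.7],[0,0,0]],[[0,0,-0.5],[0,0,0]],[[0,0,-0.2],[0,0,0]],[[0,0,0],[0,0,0]],[[0,0,0],[0,0,0]]]}'
python3 -m crank '{"steps": [[[0,0,-0.04],[0,0,0]],[[0,0,-0.04],[0,0,0]],[[0,0,0],[0,0,0]]]}'
```

```text
time: 7.72
ee_pos: [0.4528, 0.0276, 0.0388]
eef_rot: [-0.053, 0.999, -0.0, -0.0]
ft_force: [-0.3, -0.4, -1.3]
width: 0.022
grip_force: 34.8
time: 7.97
ee_pos: [0.4531, 0.0281, 0.0371]
eef_rot: [-0.053, 0.999, 0.0, 0.0]
ft_force: [-0.3, -0.3, -1.5]
width: 0.0217
grip_force: 34.8
```

```bash
python3 -m crank '{"steps": [[[0,0,-0.04],[0,0,0]],[[0,0,-0.04],[0,0,0]],[[0,0,0],[0,0,0]]]}' | grep -E 'pos|ft'
python3 -m crank '{"steps": [[[0,0,-0.03],[0,0,0]],[[0,0,0],[0,0,0]],[[0,0,0],[0,0,0]]]}'| grep -E 'pos|ft'
python3 -m crank '{"steps": [[[0,0,-0.02],[0,0,0]],[[0,0,0],[0,0,0]],[[0,0,0],[0,0,0]]]}'| grep -E 'pos|ft'
```

```text
ee_pos: [0.4528, 0.028, 0.0348]
ft_force: [-0.2, 0.6, -1.0]
ee_pos: [0.4528, 0.028, 0.0341]
ft_force: [0.2, 0.1, -1.2]
ee_pos: [0.4529, 0.028, 0.0337]
ft_force: [-1.5, -0.2, 0.8]
```

Light contact with the bed. Sliding the tip under the roller.

```bash
python3 -m crank '{"steps": [[[0.2,0.0185,0],[0,0,0]],[[0.3,0.028,0],[0,0,0]],[[0.3,0.028,0],[0,0,0]],[[0.3,0.028,0],[0,0,0]],[[0.3,0.028,0],[0,0,0]],[[0.2,0.0185,0],[0,0,0]],[[0.1,0.009,0],[0,0,0]],[[0,0,0],[0,0,0]],[[0,0,0],[0,0,0]],[[0,0,0],[0,0,0]]]}'
python3 - <<'E'
from bench import monitor
import numpy as np
print(monitor.read_state()['ft_force'])
E
```

```text
time: 9.55
ee_pos: [0.4964, 0.032, 0.0338]
eef_rot: [-0.053, 0.999, -0.0, 0.0]
ft_force: [-3.3, -1.2, 5.8]
width: 0.0217
grip_force: 34.8
[-3.34718288 -1.233653    5.78145661]
```

```bash
python3 -m crank '{"steps": [[[0,0,0.02],[0,0,0]],[[0,0,0],[0,0,0]],[[0,0,0],[0,0,0]]]}'| grep -E 'pos|ft'
python3 -m crank '{"steps": [[[0.1,0.009,0],[0,0,0]],[[0.1,0.009,0],[0,0,0]],[[0,0,0],[0,0,0]],[[0,0,0],[0,0,0]]]}'| grep -E 'pos|ft'
```

```text
ee_pos: [0.4958, 0.0319, 0.0339]
ft_force: [-0.3, -0.8, -2.0]
ee_pos: [0.5006, 0.0324, 0.034]
ft_force: [1.1, 0.1, -0.8]
```

```bash
cat > ok.py <<'E'
# exit 1 when the push along the stand's x passes the limit (N)
import sys, numpy as np
from bench import monitor
s=monitor.read_state(); f=s['ft_force']; p=s['ee_pos']
push=-(f[0]*.9957+f[1]*.0924); print(f"t {s['time']:.2f} x {p[0]:.4f} y {p[1]:.4f} z {p[2]:.4f} push {push:.1f} fz {f[2]:.1f}")
sys.exit(push>float(sys.argv[1]) or abs(f[2])>8)
E
python3 -m crank '{"steps": [[[0.05,0.005,0],[0,0,0]],[[0.03,0.003,0],[0,0,0]],[[0,0,0],[0,0,0]]]}' >/dev/null; python3 ok.py 3 &&
python3 -m crank '{"steps": [[[0.05,0.005,0],[0,0,0]],[[0.03,0.003,0],[0,0,0]],[[0,0,0],[0,0,0]]]}' >/dev/null; python3 ok.py 3 &&
python3 -m crank '{"steps": [[[0.05,0.005,0],[0,0,0]],[[0.03,0.003,0],[0,0,0]],[[0,0,0],[0,0,0]]]}' >/dev/null && python3 ok.py 3 &&
python3 -m crank '{"steps": [[[0.05,0.005,0],[0,0,0]],[[0.03,0.003,0],[0,0,0]],[[0,0,0],[0,0,0]]]}' >/dev/null && python3 ok.py 3 &&
python3 -m crank '{"steps": [[[0.05,0.005,0],[0,0,0]],[[0.03,0.003,0],[0,0,0]],[[0,0,0],[0,0,0]]]}' >/dev/null && python3 ok.py 3 &&
python3 -m crank '{"steps": [[[0.05,0.005,0],[0,0,0]],[[0.03,0.003,0],[0,0,0]],[[0,0,0],[0,0,0]]]}' >/dev/null && python3 ok.py 3
```

```text
t 10.38 x 0.5025 y 0.0326 z 0.0341 push 0.2 fz -1.1
t 10.38 x 0.5025 y 0.0326 z 0.0341 push 0.2 fz -1.1False
False
```

```bash
sed -i 's/sys.exit(\(.*\))$/sys.exit(int(\1))/' ok.py
python3 -m crank '{"steps": [[[0.05,0.005,0],[0,0,0]],[[0.03,0.003,0],[0,0,0]],[[0,0,0],[0,0,0]]]}' >/dev/null && python3 ok.py 3 &&
python3 -m crank '{"steps": [[[0.05,0.005,0],[0,0,0]],[[0.03,0.003,0],[0,0,0]],[[0,0,0],[0,0,0]]]}' >/dev/null && python3 ok.py 3 &&
python3 -m crank '{"steps": [[[0.05,0.005,0],[0,0,0]],[[0.03,0.003,0],[0,0,0]],[[0,0,0],[0,0,0]]]}' >/dev/null && python3 ok.py 3 &&
python3 -m crank '{"steps": [[[0.05,0.005,0],[0,0,0]],[[0.03,0.003,0],[0,0,0]],[[0,0,0],[0,0,0]]]}' >/dev/null && python3 ok.py 3 &&
python3 -m crank '{"steps": [[[0.05,0.005,0],[0,0,0]],[[0.03,0.003,0],[0,0,0]],[[0,0,0],[0,0,0]]]}' >/dev/null && python3 ok.py 3
```

```text
t 10.63 x 0.5045 y 0.0328 z 0.0341 push -0.1 fz -1.3
t 10.88 x 0.5065 y 0.0330 z 0.0341 push 0.4 fz -0.5
t 11.13 x 0.5086 y 0.0332 z 0.0341 push -0.2 fz -2.0
t 11.38 x 0.5106 y 0.0334 z 0.0341 push 0.3 fz -1.0
t 11.63 x 0.5125 y 0.0336 z 0.0341 push -0.1 fz -1.9
```

```bash
python3 -m crank '{"steps": [[[0.05,0.005,0],[0,0,0]],[[0.03,0.003,0],[0,0,0]],[[0,0,0],[0,0,0]]]}' >/dev/null && python3 ok.py 3 &&
python3 -m crank '{"steps": [[[0.05,0.005,0],[0,0,0]],[[0.03,0.003,0],[0,0,0]],[[0,0,0],[0,0,0]]]}' >/dev/null && python3 ok.py 3 &&
python3 -m crank '{"steps": [[[0.05,0.005,0],[0,0,0]],[[0.03,0.003,0],[0,0,0]],[[0,0,0],[0,0,0]]]}' >/dev/null && python3 ok.py 3 &&
python3 -m crank '{"steps": [[[0.05,0.005,0],[0,0,0]],[[0.03,0.003,0],[0,0,0]],[[0,0,0],[0,0,0]]]}' >/dev/null && python3 ok.py 3 &&
python3 -m crank '{"steps": [[[0.05,0.005,0],[0,0,0]],[[0.03,0.003,0],[0,0,0]],[[0,0,0],[0,0,0]]]}' >/dev/null && python3 ok.py 3 &&
python3 -m crank '{"steps": [[[0.05,0.005,0],[0,0,0]],[[0.03,0.003,0],[0,0,0]],[[0,0,0],[0,0,0]]]}' >/dev/null && python3 ok.py 3 &&
python3 -m crank '{"steps": [[[0.05,0.005,0],[0,0,0]],[[0.03,0.003,0],[0,0,0]],[[0,0,0],[0,0,0]]]}' >/dev/null && python3 ok.py 3
```

```text
t 11.88 x 0.5145 y 0.0338 z 0.0341 push -0.5 fz -1.5
t 12.13 x 0.5165 y 0.0340 z 0.0341 push -0.5 fz -1.4
t 12.38 x 0.5185 y 0.0342 z 0.0341 push -0.3 fz -2.1
t 12.63 x 0.5205 y 0.0344 z 0.0341 push 0.1 fz -0.5
t 12.88 x 0.5225 y 0.0346 z 0.0341 push 0.1 fz -0.8
t 13.13 x 0.5245 y 0.0348 z 0.0341 push -0.3 fz -0.3
t 13.38 x 0.5265 y 0.0350 z 0.0341 push -1.1 fz -0.9
```

```bash
python3 -m crank '{"steps": [[[0.05,0.005,0],[0,0,0]],[[0.03,0.003,0],[0,0,0]],[[0,0,0],[0,0,0]]]}' >/dev/null && python3 ok.py 3 &&
python3 -m crank '{"steps": [[[0.05,0.005,0],[0,0,0]],[[0.03,0.003,0],[0,0,0]],[[0,0,0],[0,0,0]]]}' >/dev/null && python3 ok.py 3 &&
python3 -m crank '{"steps": [[[0.05,0.005,0],[0,0,0]],[[0.03,0.003,0],[0,0,0]],[[0,0,0],[0,0,0]]]}' >/dev/null && python3 ok.py 3 &&
python3 -m crank '{"steps": [[[0.05,0.005,0],[0,0,0]],[[0.03,0.003,0],[0,0,0]],[[0,0,0],[0,0,0]]]}' >/dev/null && python3 ok.py 3 &&
python3 -m crank '{"steps": [[[0.05,0.005,0],[0,0,0]],[[0.03,0.003,0],[0,0,0]],[[0,0,0],[0,0,0]]]}' >/dev/null && python3 ok.py 3 &&
python3 -m crank '{"steps": [[[0.05,0.005,0],[0,0,0]],[[0.03,0.003,0],[0,0,0]],[[0,0,0],[0,0,0]]]}' >/dev/null && python3 ok.py 3 &&
python3 -m crank '{"steps": [[[0.05,0.005,0],[0,0,0]],[[0.03,0.003,0],[0,0,0]],[[0,0,0],[0,0,0]]]}' >/dev/null && python3 ok.py 3
```

```text
t 13.63 x 0.5282 y 0.0351 z 0.0340 push 0.5 fz -1.4
t 13.88 x 0.5288 y 0.0352 z 0.0339 push 9.7 fz 7.2
```

```bash
python3 -m crank '{"steps": [[[0,0,0],[0,0,0]],[[0,0,0],[0,0,0]]]}' >/dev/null; python3 ok.py 99; python3 -m crank '{"steps": [[[0,0,0],[0,0,0]]]}' >/dev/null; python3 ok.py 99
python3 - <<'E'
from h import *
for n in('scene','top'): grab(n,n+'5')
a=load('scene5')['pixels'][150:250,230:350]; b=load('top5')['pixels'][125:235,220:310]
cv2.imwrite('pics/c5.png',np.hstack([cv2.resize(a,(420,350)),cv2.resize(b,(286,350))]))
E
```

```text
t 14.05 x 0.5288 y 0.0352 z 0.0339 push 8.7 fz 6.7
t 14.13 x 0.5288 y 0.0352 z 0.0339 push 9.0 fz 5.5
```

View pics/c5.png

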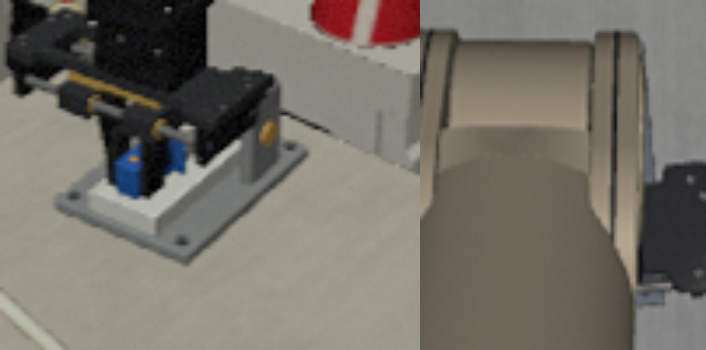

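Push is steady at about 9 N and the tip is about 43 mm past the roller line. Releasing.

```bash
python3 -m crank '{"steps": [[[0,0,0],[0,0,0]],[[0,0,0],[0,0,0]],[[0,0,0],[0,0,0]],[[0,0,0],[0,0,0]],[[0,0,0],[0,0,0]],[[0,0,0],[0,0,0]]]}' 50
python3 -m crank '{"steps": [[[0,0,0.2],[0,0,0]],[[0,0,0.5],[0,0,0]],[[0,0,0.8],[0,0,0]],[[0,0,1],[0,0,0]],[[0,0,1],[0,0,0]],[[-0.5,0,1],[0,0,0]],[[-1,0,0.5],[0,0,0]],[[0,0,0],[0,0,0]]]}'
python3 -m crank '{"steps": [[[0,-1,0],[0,0,0]],[[0,-1,0],[0,0,0]],[[0,-1,0],[0,0,0]],[[0,-1,0],[0,0,0]],[[0,-1,0],[0,0,0]],[[0,-1,0],[0,0,0]],[[0,-1,0],[0,0,0]],[[0,-1,0],[0,0,0]],[[0,0,0],[0,0,0]],[[0,0,0],[0,0,0]]]}'
python3 - <<'E'
from h import *
for n in('scene','top'): grab(n,n+'6')
a=load('scene6')['pixels'][150:240,230:330]; b=load('top6')['pixels'][125:235,220:310]
cv2.imwrite('pics/c6.png',np.hstack([cv2.resize(a,(400,360)),cv2.resize(b,(370,360))]))
E
```

```text
time: 14.73
ee_pos: [0.5305, 0.0354, 0.0341]
eef_rot: [-0.053, 0.999, 0.0, 0.0]
ft_force: [-0.2, 0.6, 1.3]
width: 0.0481
grip_force: 0.0
time: 15.4
ee_pos: [0.4918, 0.0352, 0.1622]
eef_rot: [-0.053, 0.999, 0.001, 0.002]
ft_force: [1.4, -0.5, -1.1]
width: 0.05
grip_force: 0.0
time: 16.23
ee_pos: [0.4926, -0.1661, 0.159]
eef_rot: [-0.052, 0.999, -0.0, -0.0]
ft_force: [0.7, 0.7, -0.2]
width: 0.0496
grip_force: 0.0
```

View pics/c6.png

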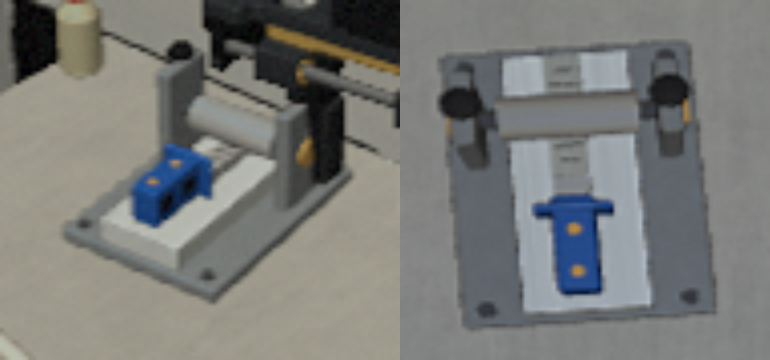

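The gauge sits on the bed with the blade out past the roller, tip near (563,55). Screws are at (573,228) and (577,270). Checking angle and flatness numerically.

Run:
```python
from h import *
np.set_printoptions(precision=4,suppress=True)
d=load('top6'); C=lambda x,y:(220+(x-400)/370*90-.4,125+y/360*110-.4)
y=np.radians(5.3);R=np.array([[np.cos(y),-np.sin(y)],[np.sin(y),np.cos(y)]]);o=np.array([.6256,.0425])
L=lambda p:R.T@(p[:2]-o)
for n,z,p in (('s1',.06,(573,228)),('s2',.06,(577,270)),('tipL',.033,(545,53)),('tipR',.033,(580,52)),('g1',.062,(535,208)),('g2',.062,(613,208)),('rL',.06,(560,291)),('rR',.06,(600,292))): print(n,L(at_z(d,*C(*p),z)))
im=d['pixels'].astype(int); m=(im[:,:,0]-im[:,:,2]>60); m[:170]=0;m[232:]=0;m[:,:235]=0;m[:,300:]=0
v,u=np.nonzero(m); P=np.array([at_d(d,*q) for q in zip(u,v)]); P=P[(P[:,2]>.055)&(P[:,2]<.07)]
Q=np.array([L(p) for p in P]); k=(Q[:,0]<-.062)
print(len(P),'tilt deg',np.degrees(np.arctan(np.polyfit(Q[k,0],P[k,2],1)[0])),P[k,2].mean(),'y',np.median(Q[k,1]), 'axis slope deg',np.degrees(np.polyfit(Q[k,0],Q[k,1],1)[0]))
```

```text
s1 [-0.073   0.0026]
s2 [-0.0991  0.0025]
tipL [0.0457 0.0101]
tipR [ 0.045  -0.0077]
g1 [-0.0596  0.0202]
g2 [-0.0624 -0.0177]
rL [-0.1114  0.0116]
rR [-0.1134 -0.0078]
273 tilt deg 0.621147271616199 0.06009052262362366 y 0.0016619010837288398 axis slope deg 0.27311646552055735
```

```bash
python3 -c "
from bench import ticket; print(ticket.close_job())"
```

```text
the job is handed in; nothing more can be done
None
```

The gauge was pushed in until it dragged at about 9 N, then released. It lies flat on the bed, under 1° off straight, with its tip about 45 mm past the roller line and 1 mm off centre. I never went near the bystanders, and the job is handed in, but it returned no verdict and the grip after release was not measured.

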